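# Clear the push-out slide and hold a topping tin in the filling corner

## Task

Get a topping tin ready for filling: while the corner of the filling station is still empty, pull the black knob all the way out so that the pusher leaves the corner and the slide stays out. Then bring the rectangular tin with the bar grip, stand it flat on the station's deck with its long side along the far fence and its short side along the side fence, and press it firmly, without ramming it, so it is flush against both fences at once. Finish while still holding it pressed there; do not let go, and leave the round tin, the scraper and the shaker alone.

Things in the scene. Friction and masses are not known exactly. Their poses are not given: they have to be found in the camera images.
- station: Filling station, fixed: aluminium deck 12 mm thick on the counter. Origin on the counter surface; frame x away from the robot at yaw 0, y left. Deck spans x -110 to 110, y -110 to 160 mm. Two 12 mm steel fences, tops 50 mm above the deck, meet at the corner; -x and -y sides are open. The seated tin has its centre at x 45, y -5 mm, its long axis along y. Deck, fences and tin are smooth and slide easily.
- corner (a point): Inner corner of the station at deck height, where the inner faces of the two fences meet: x 85, y 50, z 12 mm in the station frame; same axes as the station.
- far_fence: Far fence, fixed to the station; its inner face is the plane x = 85 mm of the station, facing -x, from y -110 to 62 mm. Its frame is the station's frame.
- side_fence: Side (left) fence, fixed to the station; its inner face is the plane y = 50 mm of the station, facing -y, from x -58 to 87 mm, with a window 30 mm wide (x 30 to 60 mm) through which the pusher slides. Its frame is the station's frame.
- slide (a joint): Push-out slide, metres: 0 = pushed in (its white pusher block stands 27 mm out of the side fence into the corner), 0.030 = knob fully out along the station's +y (pusher 3 mm behind the fence face). Over-centre detent: it snaps to the nearer end and stays there; about 6 N breaks it loose.
- knob (a point): Middle of the waist of the black pull knob outside the side fence, 40 mm above the counter, at station x 45; moves with the slide. A lying spool, axis along station y: waist 28 mm diameter, 26 mm long, then a flange 38 mm diameter, 8 mm thick at the outer (+y) end. A 10 mm rod joins it to the fence, 33 mm clear when in. Can be gripped from above across the waist (closing along station x).
- tin: The rectangular steel topping tin (closed, rigid, about 0.3 to 0.6 kg), loose. 80 mm along its x, 110 mm along its y (long side), body 50 mm high, plus a slightly smaller lid to 56 mm, plus a black bar grip on top to 96 mm overall. Origin at the centre of its underside, z up. A half turn about z makes no difference.
- tin_center (a point): Centre of the tin, 48 mm above its underside.
- tin_grip (a point): Middle of the bar grip on the tin's lid, 80 mm above its underside: bar 12 mm thick (along the tin's x), 56 mm long (along its y), 40 mm high, standing on the lid at 56 to 96 mm.
- round_tin: Bystander: round steel tin with lid and small black knob, 70 mm diameter, 76 mm high over the knob; origin at the centre of its underside.
- scraper: Bystander: dough scraper lying flat, steel blade and wooden handle, 98 by 130 mm, 22 mm high; origin on its underside.
- shaker: Bystander: steel shaker, 56 mm diameter, 113 mm high; origin at the centre of its underside.
There are look-alikes about, which are no part of the job. What is shaped like the tin but brown or yellow is not meant.

How it is judged:
On the way:
1. the knob is pulled fully out (slide beyond 26 mm) while the tin is still away from the corner (over 12 cm from the station's corner) (value of joint slide above 0.026 m and horizontal distance between tin_center and corner above 0.12 m), for 0.2 s.
At the end, for the whole second after the job is handed in: The slide is still out (beyond 25 mm). The tin stands flat on the deck, centre within 3 mm of its seat in each direction, square to the fences within 0.04 rad and upright within 0.04 rad, at rest, pressed with more than 2 N on each of the two fences by the fingers, which still touch it (over 1 N) (value of joint slide above 0.025 m and contact force between tin and far_fence above 2 N and contact force between tin and side_fence above 2 N and contact force between the fingers and tin above 1 N and x of tin_center in the frame of station between 0.042 and 0.048 m and y of tin_center in the frame of station between -0.008 and -0.002 m and z of tin_center in the frame of station between 0.057 and 0.063 m and angle between the y axis of tin and the y axis of station, either way round below 0.04 rad and angle between tin's own z axis and vertical below 0.04 rad and linear speed of tin below 0.01 m/s); the arm keeps its last pose, push and grip.
It fails at once if the tin is rammed against a fence (over 60 N) (contact force between tin and far_fence above 60 N or contact force between tin and side_fence above 60 N).
It fails at once if the tin is tipped by more than 0.6 rad (angle between tin's own z axis and vertical above 0.6 rad).
It fails at once if the round tin is shifted by more than 3 cm or tipped (distance of round_tin from where it was at the start of the episode above 0.03 m or angle between round_tin's own z axis and vertical above 0.5 rad).
It fails at once if the scraper is shifted by more than 3 cm or tipped (distance of scraper from where it was at the start of the episode above 0.03 m or angle between scraper's own z axis and vertical above 0.5 rad).
It fails at once if the shaker is shifted by more than 3 cm or tipped (distance of shaker from where it was at the start of the episode above 0.03 m or angle between shaker's own z axis and vertical above 0.5 rad).
It also fails if it takes over 72 s, if anything falls off the work surface, if the arm or the gripper's body presses on something with over 40 N, if the wrist force passes 120 N, or if a joint passes its speed limit or range.

## Robot

A 7-joint arm with a two-finger parallel gripper is mounted at the origin on the work surface. World frame = base frame: x ahead of the robot, y to its left, z up, the work surface at z = 0. Lengths are in m, angles in rad, forces in N, time in s.
With the tool pointing down it reaches from about 0.425 to 0.925 m from the base axis. Payload 6.8 kg.
Tool frame: the origin (TCP) lies at the very end of the fingers, on their centre line; the grasp point (between the pads) lies 19 mm behind it (r.grip_depth is the distance from the TCP to the grasp point, in m); z points along the fingers, y is the direction in which the jaws open and shut (so a half turn about z gives the same grasp; the last joint's range is limited). The gripper opens to 85 mm and grips with 20 to 120 N. Pads are 22 mm wide; open, the fingers measure 114 mm over their backs; the gripper's body (76 mm by 85 mm) begins 54 mm behind the grasp point. The pads swing forward as they close: fully open they stand 13 mm farther back than shut.
Start: joints at [-1.421, 0.477, 0.022, 1.555, -0.011, 1.109, -0.083], TCP at [0.172, 0.653, 0.231] pointing down, gripper open.
Joint ranges: [-2.96, 2.96], [-0.34, 2.1], [-1.41, 1.46], [0.24, 2.44], [-1.37, 4.51], [0.17, 1.92], [-2.96, 2.96]. Speed limits (rad/s): [2.39, 2.39, 3.14, 3.14, 3.14, 3.14, 3.14].

## Interface

Orientations are given as a rotation vector (axis times angle).
In Python, from bench import r, grab_frame gives the robot as it stands. The module is installed in compiled form; this text tells all that it offers.
- The arm moves only by the tool play_rows, never from a script. Its argument "increments" is a list of rows, each a list of 7 numbers: the shift along the tool's x, y, z in mm, then the turn, a rotation vector about the tool's x, y, z in rad, then the closure in counts, from 0 (fully open) to 255 (shut). In form: [[tx, ty, tz, rx, ry, rz, claw], ...]. A call has 1 to 5 rows; each row shifts and turns the pose as measured when the row begins, along the tool's axes as they then stand; what a row does not reach is not made up. A row lasts 1/10 s, in which the tool goes at most 50 mm and 8.59 degrees, less where a joint would pass 70% of its speed; a pose out of reach is approached as far as the arm can. A call is refused whole if a number of a shift passes 50 or a number of a turn 0.15, either way. A call with a gripper value outside its range is refused whole. The fingers move at their own pace and stop on an object; "force" is the grip in N (left out, the last holds). Time passes only in rows, so rows that do not move let the fingers close. It gives the time, the measured TCP pose, the force and the opening at its end, in the units of the state.
- r.get_obs(): the state, without advancing time (a new reading comes with each control period).
- grab_frame(name): name is "side" or "top"; returns a dict with "color" (480x640x3 uint8, blue, green, red), "depth" (480x640 float32, m along the optical axis (not along the pixel's ray), 0 where there is no reading), "K" (3x3 intrinsics, pixels), "T" (4x4, takes a point from camera to world coordinates). Camera axes: x right, y up, looking along -z (the intrinsics and any distortion apply to the point x, -y, -z); pixel columns grow to the right and rows downward; lengths in m; the calibration is good to about 2 mm. A picture is of the moment at which its call begins.
- r.hand_in(): hands the job in, once; it reports no verdict.
The state is a dict: "clock": time; "joints": joint angles; "qvel": joint speeds; "tau": joint torques, N m; "tcp_pos": TCP position; "orientation": TCP orientation; "contact_force": force on the tool from outside, world axes, zero at the start; "moment": the same for the moment, N m; "grip_width": finger opening in m.
Only numpy, scipy, OpenCV 4.12 (cv2) and the standard library are available. Lean on these libraries where they do the work, as an engineer would, in place of code of your own. Each camera call takes 0.05 s, during which the arm holds its last target.

## Working session

There is one attempt and no reset: what is moved stays moved. The work goes in short steps, Python scripts to look and compute and a tool call to move; the robot and the scene stay as the last step left them, time stands still between calls to the robot, and variables do not carry over. Pictures are saved under pics/ and viewed, and the job is handed in when it is done.

Besides the shell and the picture viewer there is one more tool, called in YAML: its name, and indented under it one key for each argument. play_rows: Moves the arm, as the interface text tells. Its arguments: {"type":"object","properties":{"increments":{"type":"array","items":{"type":"array","items":{"type":"number"}}},"force":{"type":"number"}},"required":["increments"]}

```bash
mkdir -p pics; ls
python3 - <<'E'
from bench import r, grab_frame
import cv2,numpy as np
print(r.get_obs())
for n in("side","top"):
    f=grab_frame(n); cv2.imwrite(f"pics/{n}0.png",f["color"]); np.savez(f"{n}0.npz",**f); print(n,f["K"],f["T"], [k for k in f])
E
```

```text
pics
{'clock': 0.0, 'joints': array([-1.42109816,  0.47777945,  0.02232371,  1.5564723 , -0.0115066 ,
        1.1092689 , -0.08311406]), 'qvel': array([ 1.62347184e-03, -5.46672059e-05, -3.40708183e-04,  2.04843227e-04,
        1.38987951e-03, -3.33806556e-04, -2.06375172e-03]), 'tau': array([-2.19275580e-05, -5.96458304e+01,  1.60813920e+00, -2.81202650e+01,
        1.24056620e-02,  9.42119979e-03,  3.47666258e-06]), 'tcp_pos': array([0.17194449, 0.65211907, 0.23033043]), 'orientation': array([-4.03784444e-01, -3.11542167e+00,  2.82215375e-03]), 'contact_force': array([-0.0213476 ,  0.37002287,  0.06802604]), 'moment': array([0.05192119, 0.04326749, 0.0384126 ]), 'grip_width': 0.08549728043334553}
side [[623.09403028   0.         328.28314622]
 [  0.         623.09403028 245.75315617]
 [  0.           0.           1.        ]] [[ 0.94904907  0.21338979 -0.23188502  0.25534226]
 [-0.31502091  0.66164339 -0.68043357 -0.98925887]
 [ 0.00822761  0.71881348  0.69515429  1.05277265]
 [ 0.          0.          0.          1.        ]] ['color', 'depth', 'K', 'T']
top [[453.34466755   0.         324.60736002]
 [  0.         453.34466755 237.83934669]
 [  0.           0.           1.        ]] [[ 0.00555261  0.98210735 -0.18824004  0.33965887]
 [-0.99994511  0.00712572  0.00768125 -0.01628487]
 [ 0.00888516  0.18818706  0.98209301  1.31650762]
 [ 0.          0.          0.          1.        ]] ['color', 'depth', 'K', 'T']
```

View pics/side0.png

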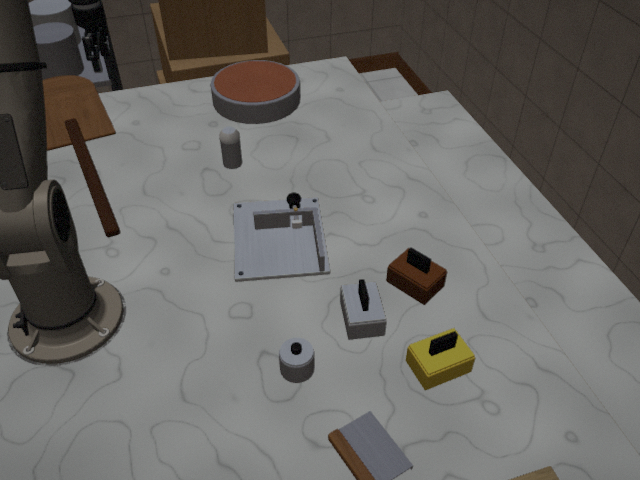

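View pics/top0.png

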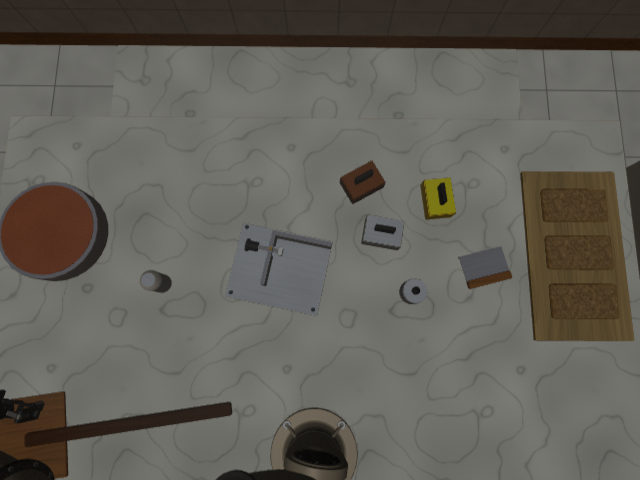

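The side view shows the white tin at about (363,310) and the knob at (294,200). The top view shows the tin at (383,232), the station near (280,270), and the knob at (252,245). Next I'll measure them, starting with enlarged crops.

```bash
cat > h.py <<'E'
import numpy as np, cv2
def load(n): return dict(np.load(n+".npz"))
def ray(f,uv):
    K,T=f["K"],f["T"]; uv=np.atleast_2d(uv).astype(float)
    d=np.c_[(uv[:,0]-K[0,2])/K[0,0],-(uv[:,1]-K[1,2])/K[1,1],-np.ones(len(uv))]
    return T[:3,3], d@T[:3,:3].T
def onz(f,uv,z):
    o,d=ray(f,uv); return o+d*((z-o[2])/d[:,2])[:,None]
def cloud(f):
    v,u=np.mgrid[:480,:640]; o,d=ray(f,np.c_[u.ravel(),v.ravel()])
    return (o+d*f["depth"].reshape(-1,1)).reshape(480,640,3)
E
python3 - <<'E'
from h import *
for n,(u0,u1,v0,v1) in {"top":(215,425,160,325),"side":(220,400,180,350)}.items():
    f=load(n+"0"); c=f["color"][v0:v1,u0:u1]; s=min(800/(u1-u0),600/(v1-v0)); s=int(s*10)/10
    im=cv2.convertScaleAbs(cv2.resize(c,None,fx=s,fy=s,interpolation=cv2.INTER_CUBIC),alpha=1.5); cv2.imwrite(f"pics/{n}0c.png",im); print(n,s)
    P=cloud(f)
    for uv in ([(383,216),(383,240),(280,270),(252,245),(300,240),(350,300)] if n=="top" else [(363,320),(270,250),(294,200),(100,400)]):
        print(uv,P[uv[1],uv[0]].round(4))
E
```

```text
top 3.6
(383, 216) [ 0.6613 -0.2016 -0.0064]
(383, 240) [ 0.5755 -0.191   0.0598]
(280, 270) [0.4933 0.1011 0.0197]
(252, 245) [0.5596 0.1787 0.0537]
(300, 240) [0.5752 0.0436 0.0524]
(350, 300) [ 0.4102 -0.101  -0.0029]
side 3.5
(363, 320) [ 0.5865 -0.2435  0.0564]
(270, 250) [0.466  0.0597 0.0106]
(294, 200) [0.5594 0.1725 0.0521]
(100, 400) [ 0.0531 -0.2313  0.0022]
```

View pics/top0c.png

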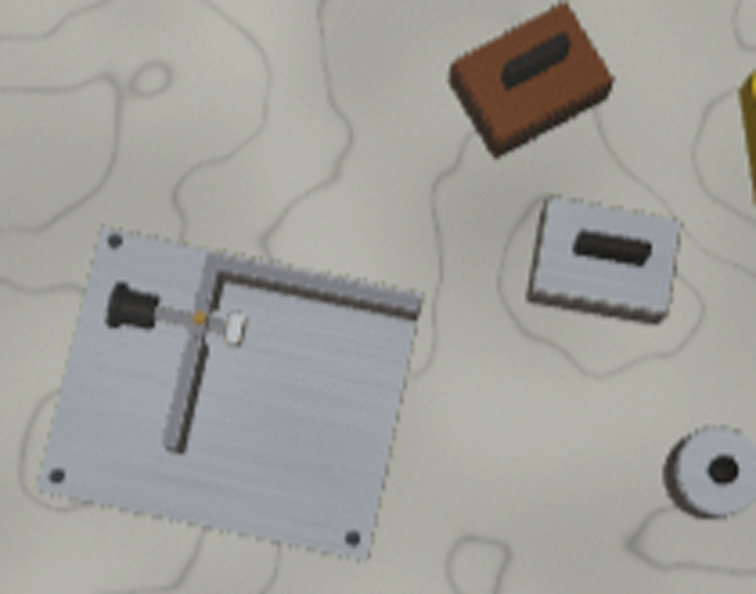

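View pics/side0c.png

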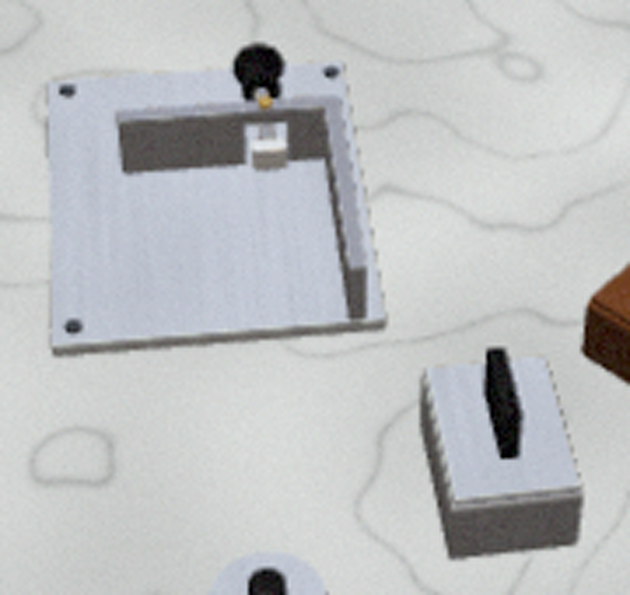

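The top crop shows three clear deck corners, the black knob at left, and the white tin with its bar grip to the right. The side crop agrees. Next I'll use masks and rays to get the poses.

Run:
```python
from h import *
from scipy.optimize import least_squares
S={"top":(3.6,215,160),"side":(3.5,220,180)}
cl={"top":[((108,226),(110,160)),((40,490),(-110,160)),((366,558),(-110,-110))],
    "side":[((48,84),(-110,160)),((343,67),(110,160)),((53,348),(-110,-110))]}
# pictures side: bottom-left corner top edge; check
pts=[];loc=[]
for n in cl:
    f=load(n+"0");s,u0,v0=S[n]
    for (a,l) in cl[n]:
        uv=((a[0]+.5)/s-.5+u0,(a[1]+.5)/s-.5+v0)
        p=onz(f,uv,0.012)[0]; pts.append(p[:2]);loc.append(l);print(n,l,p.round(4))
pts=np.array(pts);loc=np.array(loc)/1000.
def fit(idx):
    a,b=loc[idx],pts[idx];ac,bc=a-a.mean(0),b-b.mean(0)
    th=np.arctan2((ac[:,0]*bc[:,1]-ac[:,1]*bc[:,0]).sum(),(ac*bc).sum())
    R=np.array([[np.cos(th),-np.sin(th)],[np.sin(th),np.cos(th)]]);t=b.mean(0)-R@a.mean(0)
    print("yaw",th,"t",t,"res mm",((b-a@R.T-t)*1e3).round(1).tolist());return th,t
fit([0,1,2]);fit([3,4,5]);fit(list(range(6)))
# masks
for n in ("top","side"):
    f=load(n+"0");c=f["color"].astype(int);P=cloud(f)
    d=(c[...,0]-c[...,2]);print(n,"b-r deck/bg",d[270,280] if n=="top" else d[250,270], d[300,350])
    m=((d>6)&(c.sum(2)>200)).astype(np.uint8)
    num,lab,st,cen=cv2.connectedComponentsWithStats(m,connectivity=4)
    for i in range(1,num):
        if st[i,4]>150:print(n,st[i],cen[i].round(1))
    dark=(c.max(2)<60).astype(np.uint8)
    num,lab,st,cen=cv2.connectedComponentsWithStats(dark)
    for i in range(1,num):
        if 15<st[i,4]<600: print(" dark",st[i],cen[i].round(1))
```

```text
top (110, 160) [0.6342 0.2092 0.012 ]
top (-110, 160) [0.4193 0.2548 0.012 ]
top (-110, -110) [ 0.3677 -0.0042  0.012 ]
side (-110, 160) [0.4188 0.2528 0.012 ]
side (110, 160) [0.6316 0.205  0.012 ]
side (-110, -110) [ 0.3659 -0.0087  0.012 ]
yaw -0.20688328960453023 t [0.49524548 0.0772418 ] res mm [[-1.5, -2.0], [-1.1, -1.7], [2.7, 3.7]]
yaw -0.20880876399980275 t [0.4934465  0.07365186] res mm [[-0.2, -0.1], [-2.6, -2.3], [2.9, 2.5]]
yaw -0.20784649716519144 t [0.49434596 0.07544679] res mm [[-0.8, -0.1], [-0.4, 0.1], [3.6, 5.3], [-1.0, -1.9], [-3.4, -4.3], [1.9, 0.8]]
top b-r deck/bg 5 -4
top [239 242  27  37 300] [252.6 261.3]
top [292 243  33  48 366] [309.5 266.1]
top [281 254  24  20 163] [291.4 264.7]
top [268 256  28  30 274] [278.6 272.8]
top [404 280  17  22 155] [412.1 289.4]
 dark [354 169  20  16 166] [363.3 176.4]
 dark [521 173  14 167 244] [527.7 257.8]
 dark [340 178  45  26 247] [359.9 191.7]
 dark [438 183   9  22 151] [441.9 193.6]
 dark [422 186  30  33 106] [430.9 208.9]
 dark [542 210   3  11  21] [542.7 214.9]
 dark [374 224  22  10 135] [384.7 228.6]
 dark 
[... 1837 characters left out ...]
8   5  15  20] [518.  124.6]
 dark [498 131  28  29  58] [512.  145.4]
 dark [ 93 133  22   6  26] [103.3 135.5]
 dark [547 139   9  25  39] [551.3 151.5]
 dark [221 140  21  29 438] [231.3 154.7]
 dark [531 165  24  24  48] [543.2 177.9]
 dark [287 193  14  16 162] [293.5 199.7]
 dark [254 212  60  17 558] [281.1 219.8]
 dark [406 248  25  26 388] [418.3 260.5]
 dark [318 255   6  16  60] [320.7 263. ]
 dark [359 280  10  31 220] [363.3 295. ]
 dark [341 295  45  44 510] [362.8 328.2]
 dark [ 16 304 108  60 435] [ 79.4 347.3]
 dark [429 332  29  24 405] [442.6 343.2]
 dark [291 343  11  12 103] [295.7 348.4]
 dark [280 358  34  25 454] [296.9 372.2]
 dark [329 439  29  41  73] [344.1 460.2]
```

Run:
```python
from h import *
def tri(uvt,uvs):
    ft,fs=load("top0"),load("side0");A=np.zeros((3,3));b=np.zeros(3)
    L=[]
    for f,uv in((ft,uvt),(fs,uvs)):
        o,d=ray(f,uv);d=d[0]/np.linalg.norm(d[0]);M=np.eye(3)-np.outer(d,d);A+=M;b+=M@o;L.append((o,d,M))
    p=np.linalg.solve(A,b);return p,[np.linalg.norm(M@(p-o)) for o,d,M in L]
print("grip",tri((384.7,228.6),(363.3,295.0)));print("knob",tri((251.1,245.2),(293.5,199.7)))
ft=load("top0");fs=load("side0")
cs=lambda a,s,u,v:((a[0]+.5)/s-.5+u,(a[1]+.5)/s-.5+v)
th=-.208;R=np.array([[np.cos(th),-np.sin(th)],[np.sin(th),np.cos(th)]])
def chk(n,f,a,z,l):
    uv=cs(a,*((3.6,215,160) if n=="top" else (3.5,220,180)));p=onz(f,uv,z)[0]
    print(n,l,"t est",(p[:2]-R@(np.array(l)/1e3)).round(4))
chk("top",ft,(219,273),.062,(85,50));chk("top",ft,(165,446),.062,(-58,62));chk("top",ft,(186,452),.062,(-58,50))
chk("top",ft,(205,254),.062,(97,62));chk("top",ft,(424,293),.062,(97,-110));chk("top",ft,(418,308),.062,(85,-110))
chk("side",fs,(117,114),.062,(-58,62));chk("side",fs,(119,123),.062,(-58,50));chk("side",fs,(326,110),.062,(85,50));chk("side",fs,(341,97),.062,(97,62));chk("side",fs,(366,264),.062,(97,-110));chk("side",fs,(350,267),.062,(85,-110))
# lid corners tin
L=[onz(ft,cs(a,3.6,215,160),.056)[0] for a in((548,200),(680,222),(660,312),(536,290))]
Ls=[onz(fs,cs(a,3.5,220,180),.056)[0] for a in((424,368),(546,357),(582,490),(452,502))]
for X in(L,Ls):
    X=np.array(X);print(X.round(4).tolist(),"c",X.mean(0).round(4),[np.linalg.norm(X[i]-X[i-1]).round(4) for i in range(4)],[np.arctan2(*(X[i]-X[i-1])[1::-1]).round(3) for i in range(4)])
for f,(u,v,w,h) in((ft,(374,224,22,10)),(fs,(359,280,10,31))):
    m=(f["color"].max(2)<60)[v:v+h,u:u+w].astype(np.uint8);y,x=np.nonzero(m);rc=cv2.minAreaRect(np.c_[x+u,y+v].astype(np.float32));print(rc)
    bp=cv2.boxPoints(rc);pw=onz(f,bp,.096);e=[pw[1]-pw[0],pw[2]-pw[1]];print([(np.linalg.norm(q).round(3),np.arctan2(q[1],q[0]).round(3)) for q in e])
```

```text
grip (array([ 0.60509313, -0.19434533,  0.07417414]), [np.float64(0.0002903549832701003), np.float64(0.00029035498327023725)])
knob (array([0.56069587, 0.1826615 , 0.04470794]), [np.float64(9.465586526156683e-05), np.float64(9.465586526141602e-05)])
top (85, 50) t est [0.4924 0.081 ]
top (-58, 62) t est [0.4943 0.0776]
top (-58, 50) t est [0.4923 0.0731]
top (97, 62) t est [0.4933 0.0831]
top (97, -110) t est [0.4989 0.0795]
top (85, -110) t est [0.4987 0.0817]
side (-58, 62) t est [0.4934 0.0745]
side (-58, 50) t est [0.495  0.0766]
side (85, 50) t est [0.4947 0.0756]
side (97, 62) t est [0.4946 0.0763]
side (97, -110) t est [0.4954 0.0824]
side (85, -110) t est [0.4965 0.0804]
[[0.6481, -0.1467, 0.056], [0.631, -0.2512, 0.056], [0.5584, -0.2336, 0.056], [0.5753, -0.1363, 0.056]] c [ 0.6032 -0.192   0.056 ] [np.float64(0.0736), np.float64(0.106), np.float64(0.0747), np.float64(0.0987)] [np.float64(-0.141), np.float64(-1.733), np.float64(2.902), np.float64(1.399)]
[[0.5753, -0.1371, 0.056], [0.6505, -0.1517, 0.056], [0.6317, -0.2569, 0.056], [0.5562, -0.2418, 0.056]] c [ 0.6034 -0.1969  0.056 ] [np.float64(0.1065), np.float64(0.0766), np.float64(0.1068), np.float64(0.077)] [np.float64(1.39), np.float64(-0.192), np.float64(-1.747), np.float64(2.944)]
((384.5880432128906, 228.5159912109375), (21.01904296875, 6.5293192863464355), 10.304845809936523)
[(np.float64(0.018), np.float64(-0.19)), (np.float64(0.058), np.float64(-1.748))]
((363.3846130371094, 294.923095703125), (30.986351013183594, 8.236878395080566), 78.69007110595703)
[(np.float64(0.018), np.float64(-0.05)), (np.float64(0.083), np.float64(-1.786))]
```

Run:
```python
from h import *
from scipy.optimize import least_squares
T=[((108,226),12,(110,160)),((40,490),12,(-110,160)),((366,558),12,(-110,-110)),((219,273),62,(85,50)),((165,446),62,(-58,62)),((186,452),62,(-58,50)),((205,254),62,(97,62)),((424,293),62,(97,-110)),((418,308),62,(85,-110))]
Sd=[((48,84),12,(-110,160)),((343,67),12,(110,160)),((53,348),12,(-110,-110)),((117,114),62,(-58,62)),((119,123),62,(-58,50)),((326,110),62,(85,50)),((341,97),62,(97,62)),((366,264),62,(97,-110)),((350,267),62,(85,-110))]
D=[]
for n,X,(s,u,v) in(("top0",T,(3.6,215,160)),("side0",Sd,(3.5,220,180))):
    f=load(n)
    for a,z,l in X: D.append(np.r_[onz(f,((a[0]+.5)/s-.5+u,(a[1]+.5)/s-.5+v),z/1e3)[0,:2],np.array(l)/1e3])
D=np.array(D)
def res(p,D):
    c,s=np.cos(p[2]),np.sin(p[2]);R=np.array([[c,-s],[s,c]]);return (D[:,2:]@R.T+p[:2]-D[:,:2]).ravel()
for sel in(D,D[:9],D[9:]):
    q=least_squares(res,[.49,.075,-.2],args=(sel,),loss="soft_l1",f_scale=.002);print(q.x,np.abs(q.fun).mean())
p=least_squares(res,[.49,.075,-.2],args=(D,),loss="soft_l1",f_scale=.002).x
c,s=np.cos(p[2]),np.sin(p[2]);R=np.array([[c,-s],[s,c]])
for n,l in(("knob in",(45,108)),("seat",(45,-5)),("corner",(85,50))):print(n,R@(np.array(l)/1e3)+p[:2])
print("knob tri in station",R.T@(np.array([.5607,.1827])-p[:2]),"grip",R.T@(np.array([.605,-.194])-p[:2]))
```

```text
[ 0.49509505  0.07737462 -0.1931421 ] 0.0019730170689823464
[ 0.49560214  0.07852111 -0.18765471] 0.0018378782508821226
[ 0.49474444  0.07596399 -0.19887911] 0.0016346538657581386
knob in [0.55998822 0.17472901]
seat [0.5382986  0.06383013]
corner [0.58811174 0.11012972]
knob tri in station [0.04416856 0.1159594 ] grip [ 0.15994997 -0.24523313]
```

```bash
cat > plan.py <<'E'
import sys,numpy as np
from scipy.spatial.transform import Rotation as Ro
from bench import r
def go(p,ya,stepmm=42,stepr=.13,n=None):
    o=r.get_obs();P=np.array(o["tcp_pos"]);R=Ro.from_rotvec(o["orientation"])
    y=np.array([np.cos(ya),np.sin(ya),0]);z=np.array([0,0,-1.]);G=Ro.from_matrix(np.c_[np.cross(y,z),y,z])
    print("clk %.2f"%o["clock"],"pos",P.round(4),"yang %.3f"%np.arctan2(*R.as_matrix()[1::-1,1]),"F",o["contact_force"].round(1),"w %.4f"%o["grip_width"])
    d=np.array(p)-P;w=(R.inv()*G).as_rotvec();k=max(1,int(np.ceil(max(np.abs(d).max()*1e3/stepmm,np.linalg.norm(d)*1e3/46,np.abs(w).max()/stepr))))
    print(k,"rows; total world mm",(d*1e3).round(1),"turn",w.round(3))
    for i in range(k):
        t=R.inv().apply(d/k)*1e3;print([*t.round(0).astype(int).tolist(),*(w/k).round(2).tolist()]) 
        R=R*Ro.from_rotvec(w/k)
a=[float(x) for x in sys.argv[1:]]
go(a[:3],a[3],*a[4:])
E
python3 plan.py .560 .173 .18 -.193
```

```text
clk 0.10 pos [0.172  0.6522 0.2304] yang 1.313 F [ 0.5  0.4 -0.3] w 0.0856
14 rows; total world mm [ 388.  -479.2  -50.4] turn [-1.000e-03  1.000e-03  1.506e+00]
[-36, -26, 4, -0.0, 0.0, 0.11]
[-38, -22, 4, -0.0, 0.0, 0.11]
[-40, -18, 4, -0.0, 0.0, 0.11]
[-42, -13, 4, -0.0, 0.0, 0.11]
[-43, -9, 4, -0.0, 0.0, 0.11]
[-44, -4, 4, -0.0, 0.0, 0.11]
[-44, 1, 4, -0.0, 0.0, 0.11]
[-44, 5, 4, -0.0, 0.0, 0.11]
[-43, 10, 4, -0.0, 0.0, 0.11]
[-42, 15, 4, -0.0, 0.0, 0.11]
[-40, 19, 4, -0.0, 0.0, 0.11]
[-38, 23, 4, -0.0, 0.0, 0.11]
[-35, 27, 4, -0.0, 0.0, 0.11]
[-32, 31, 4, -0.0, 0.0, 0.11]
```

play_rows:
  increments:
    - [-36, -26, 0, 0, 0, 0.11, 0]
    - [-38, -22, 0, 0, 0, 0.11, 0]
    - [-40, -18, 0, 0, 0, 0.11, 0]
    - [-42, -13, 0, 0, 0, 0.11, 0]
    - [-43, -9, 0, 0, 0, 0.11, 0]

```text
clock: 0.6
tcp_pos: [0.3056, 0.4792, 0.2268]
orientation: [-1.242, -2.881, 0.007]
contact_force: [1.3, 1.1, -0.5]
grip_width: 0.0855
```

```bash
python3 plan.py .560 .173 .18 -.193
```

```text
clk 0.60 pos [0.3056 0.4792 0.2268] yang 0.757 F [ 1.3  1.1 -0.5] w 0.0855
9 rows; total world mm [ 254.4 -306.2  -46.8] turn [-0.006  0.001  0.95 ]
[-44, -3, 5, -0.0, 0.0, 0.11]
[-44, 2, 5, -0.0, 0.0, 0.11]
[-44, 7, 5, -0.0, 0.0, 0.11]
[-43, 11, 5, -0.0, 0.0, 0.11]
[-41, 16, 5, -0.0, 0.0, 0.11]
[-40, 20, 5, -0.0, 0.0, 0.11]
[-37, 24, 5, -0.0, 0.0, 0.11]
[-35, 28, 5, -0.0, 0.0, 0.11]
[-31, 31, 5, -0.0, 0.0, 0.11]
```

play_rows:
  increments:
    - [-44, -3, 0, 0, 0, 0.11, 0]
    - [-44, 2, 0, 0, 0, 0.11, 0]
    - [-44, 7, 0, 0, 0, 0.11, 0]
    - [-43, 11, 0, 0, 0, 0.11, 0]
    - [-41, 16, 0, 0, 0, 0.11, 0]

```text
clock: 1.1
tcp_pos: [0.4479, 0.2983, 0.2256]
orientation: [-2.005, -2.414, 0.012]
contact_force: [0.5, 0.5, 0.2]
grip_width: 0.0858
```

```bash
python3 plan.py .560 .173 .18 -.193
```

```text
clk 1.10 pos [0.4479 0.2983 0.2256] yang 0.184 F [0.5 0.5 0.2] w 0.0858
4 rows; total world mm [ 112.1 -125.3  -45.6] turn [-0.007  0.004  0.377]
[-36, 22, 11, -0.0, 0.0, 0.09]
[-34, 25, 11, -0.0, 0.0, 0.09]
[-31, 28, 11, -0.0, 0.0, 0.09]
[-28, 31, 11, -0.0, 0.0, 0.09]
```

play_rows:
  increments:
    - [-36, 22, 10, 0, 0, 0.09, 0]
    - [-34, 25, 11, 0, 0, 0.09, 0]
    - [-31, 28, 11, 0, 0, 0.09, 0]
    - [-28, 31, 11, 0, 0, 0.09, 0]
    - [0, 0, 0, 0, 0, 0, 0]

```text
clock: 1.6
tcp_pos: [0.566, 0.1606, 0.1809]
orientation: [2.433, 1.985, -0.012]
contact_force: [-0.7, 0.3, -0.0]
grip_width: 0.0854
```

```bash
python3 plan.py .560 .173 .08 -.193;python3 - <<'E'
from h import *
from bench import grab_frame
for n in("side","top"):
    f=grab_frame(n);np.savez(n+"1.npz",**f)
c=[]
for n,(u,v) in(("side1",(290,200)),("top1",(255,245))):
    im=load(n)["color"][max(0,v-60):v+60,u-65:u+65];c.append(cv2.convertScaleAbs(cv2.resize(im,(400,369)),alpha=1.5))
cv2.imwrite("pics/1.png",np.hstack(c))
E
```

```text
clk 1.60 pos [0.566  0.1606 0.1809] yang -0.202 F [-0.7  0.3 -0. ] w 0.0854
3 rows; total world mm [  -6.    12.4 -100.9] turn [-0.004  0.007 -0.009]
[4, -3, 34, -0.0, 0.0, -0.0]
[4, -3, 34, -0.0, 0.0, -0.0]
[4, -3, 34, -0.0, 0.0, -0.0]
```

View pics/1.png

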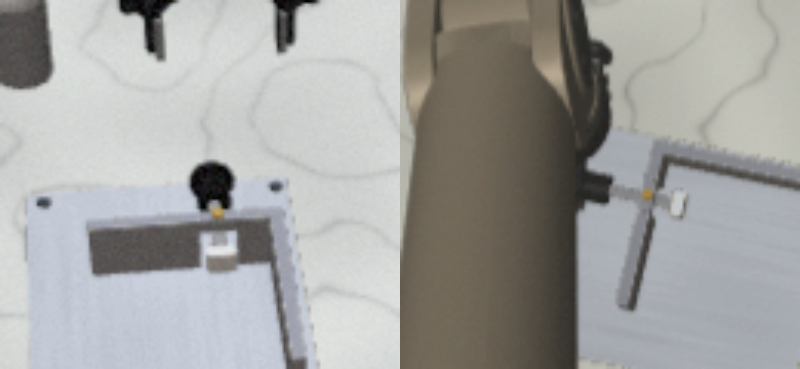

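The side view (left) shows the open fingers straddling the line above the knob. The top view is mostly blocked by the arm. I'll descend.

play_rows:
  increments:
    - [4, -3, 32, 0, 0, 0, 0]
    - [4, -3, 32, 0, 0, 0, 0]
    - [4, -3, 30, 0, 0, 0, 0]
    - [0, 0, 0, 0, 0, 0, 0]

```text
clock: 2.1
tcp_pos: [0.5542, 0.188, 0.0866]
orientation: [-2.408, -2.007, 0.003]
contact_force: [-1.3, -0.4, 0.3]
grip_width: 0.0855
```

```bash
python3 plan.py .560 .173 .022 -.193 20;python3 - <<'E'
from h import *
from bench import grab_frame
for n in("side","top"):
    f=grab_frame(n);np.savez(n+"2.npz",**f)
im=load("side2")["color"][140:260,230:360];cv2.imwrite("pics/2.png",cv2.convertScaleAbs(cv2.resize(im,(650,600),interpolation=cv2.INTER_CUBIC),alpha=1.5))
E
```

```text
clk 2.10 pos [0.5542 0.188  0.0866] yang -0.181 F [-1.3 -0.4  0.3] w 0.0855
4 rows; total world mm [  5.8 -15.  -64.6] turn [-0.006 -0.003  0.012]
[-3, 2, 16, -0.0, -0.0, 0.0]
[-3, 2, 16, -0.0, -0.0, 0.0]
[-3, 2, 16, -0.0, -0.0, 0.0]
[-3, 2, 16, -0.0, -0.0, 0.0]
```

View pics/2.png

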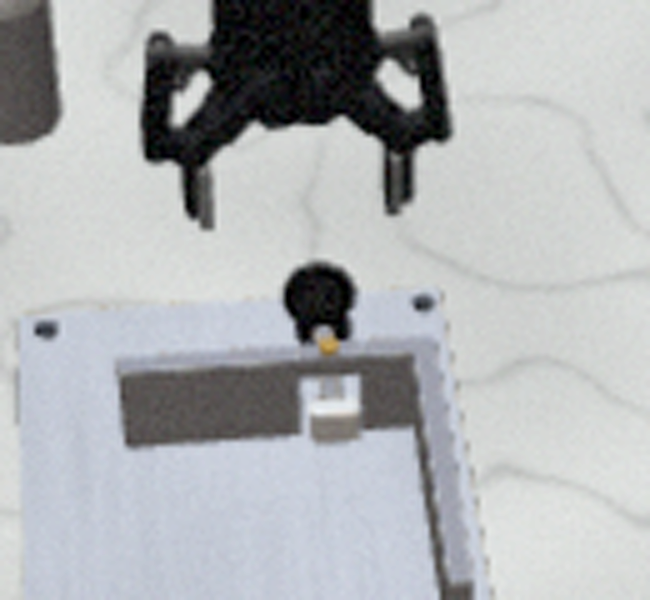

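The fingers are above the knob and have drifted about 15 mm outward. I'll correct that sideways before going lower.

play_rows:
  increments:
    - [-15, 3, 10, 0, 0, 0.01, 0]
    - [0, 0, 0, 0, 0, 0, 0]
    - [0, 0, 0, 0, 0, 0, 0]

```text
clock: 2.5
tcp_pos: [0.5604, 0.1716, 0.0839]
orientation: [-2.424, -1.995, -0.017]
contact_force: [0.2, 0.6, -0.4]
grip_width: 0.0858
```

```bash
python3 plan.py .560 .173 .022 -.193 20
```

```text
clk 2.50 pos [0.5604 0.1716 0.0839] yang -0.193 F [ 0.2  0.6 -0.4] w 0.0858
4 rows; total world mm [ -0.4   1.4 -61.9] turn [ 0.005 -0.01  -0.   ]
[0, 0, 15, 0.0, -0.0, -0.0]
[0, 0, 15, 0.0, -0.0, -0.0]
[0, 0, 15, 0.0, -0.0, -0.0]
[0, 0, 15, 0.0, -0.0, -0.0]
```

play_rows:
  increments:
    - [0, 0, 18, 0, 0, 0, 0]
    - [0, 0, 18, 0, 0, 0, 0]
    - [0, 0, 14, 0, 0, 0, 0]
    - [0, 0, 0, 0, 0, 0, 0]

```text
clock: 2.9
tcp_pos: [0.5641, 0.1718, 0.0362]
orientation: [-2.427, -1.994, -0.029]
contact_force: [-0.4, -0.9, 0.1]
grip_width: 0.0858
```

```bash
python3 plan.py .560 .173 .022 -.193 20;python3 - <<'E'
from h import *
from bench import grab_frame
f=grab_frame("side");np.savez("side3.npz",**f)
im=f["color"][140:260,230:360];cv2.imwrite("pics/3.png",cv2.convertScaleAbs(cv2.resize(im,(650,600),interpolation=cv2.INTER_CUBIC),alpha=2))
E
```

```text
clk 2.90 pos [0.5641 0.1718 0.0362] yang -0.196 F [-0.4 -0.9  0.1] w 0.0858
1 rows; total world mm [ -4.1   1.2 -14.2] turn [ 0.011 -0.014 -0.003]
[0, -4, 14, 0.01, -0.01, -0.0]
```

View pics/3.png

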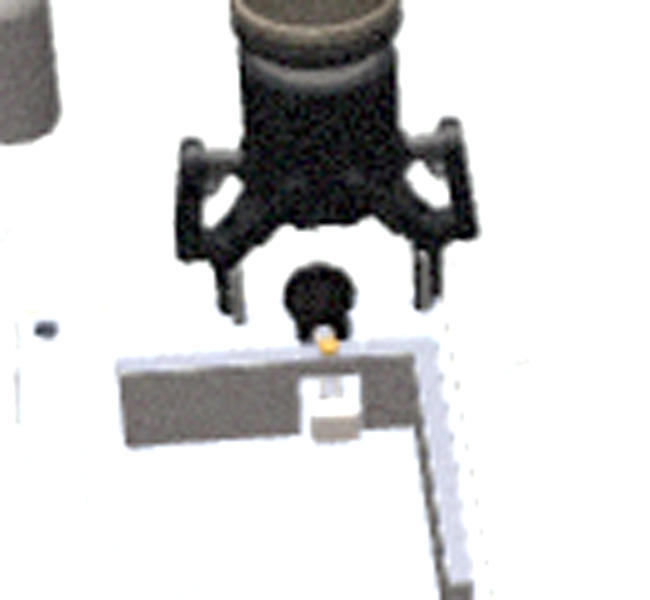

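The knob sits between the fingers. I'll lower a little more and close.

play_rows:
  increments:
    - [0, -4, 12, 0.01, -0.01, 0, 0]
    - [0, 0, 0, 0, 0, 0, 0]
    - [0, 0, 0, 0, 0, 0, 0]
  force: 40

```text
clock: 3.25
tcp_pos: [0.562, 0.1732, 0.0258]
orientation: [-2.428, -1.993, -0.01]
contact_force: [0.3, 0.5, 0.2]
grip_width: 0.0854
```

```bash
python3 plan.py .560 .173 .022 -.193 20
```

```text
clk 3.25 pos [0.562  0.1732 0.0258] yang -0.196 F [0.3 0.5 0.2] w 0.0854
1 rows; total world mm [-2.  -0.2 -3.8] turn [ 0.004 -0.005 -0.003]
[-1, -2, 4, 0.0, -0.01, -0.0]
```

play_rows:
  increments:
    - [0, -2, 2, 0, 0, 0, 130]
    - [0, 0, 0, 0, 0, 0, 255]
    - [0, 0, 0, 0, 0, 0, 255]
    - [0, 0, 0, 0, 0, 0, 255]
    - [0, 0, 0, 0, 0, 0, 255]
  force: 40

```text
clock: 3.75
tcp_pos: [0.5604, 0.1741, 0.0246]
orientation: [-2.428, -1.993, -0.013]
contact_force: [-0.1, -0.2, 0.9]
grip_width: 0.0269
```

play_rows:
  increments:
    - [0, 0, 0, 0, 0, 0, 255]
    - [0, 0, 0, 0, 0, 0, 255]

```text
clock: 3.95
tcp_pos: [0.5604, 0.174, 0.0246]
orientation: [-2.428, -1.993, -0.013]
contact_force: [0.5, 0.1, -0.3]
grip_width: 0.0272
```

Opening is 27 mm, which matches the waist. I'll pull along tool +x, which is station +y.

play_rows:
  increments:
    - [8, 0, 0, 0, 0, 0, 255]
    - [8, 0, 0, 0, 0, 0, 255]
    - [8, 0, 0, 0, 0, 0, 255]
    - [8, 0, 0, 0, 0, 0, 255]

```text
clock: 4.35
tcp_pos: [0.5643, 0.1935, 0.0246]
orientation: [2.432, 1.98, -0.01]
contact_force: [-1.2, -2.3, 2.1]
grip_width: 0.0266
```

```bash
python3 plan.py .566 .204 .025 -.193 20
```

```text
clk 4.35 pos [0.5643 0.1935 0.0246] yang -0.204 F [-1.2 -2.3  2.1] w 0.0266
1 rows; total world mm [ 1.7 10.5  0.4] turn [ 0.     0.008 -0.011]
[11, 0, -1, 0.0, 0.01, -0.01]
```

play_rows:
  increments:
    - [8, 0, 0, 0, 0, 0, 255]
    - [8, 0, 0, 0, 0, 0, 255]
    - [4, 0, 0, 0, 0, 0, 255]
    - [0, 0, 0, 0, 0, 0, 255]

```text
clock: 4.75
tcp_pos: [0.5661, 0.2028, 0.0247]
orientation: [2.431, 1.972, -0.034]
contact_force: [-1.5, 2.0, 0.1]
grip_width: 0.0268
```

```bash
python3 plan.py .566 .204 .025 -.193 20
```

```text
clk 4.75 pos [0.5661 0.2028 0.0247] yang -0.208 F [-1.5  2.   0.1] w 0.0268
1 rows; total world mm [-0.1  1.2  0.3] turn [-0.005  0.024 -0.015]
[1, 0, 0, -0.0, 0.02, -0.01]
```

play_rows:
  increments:
    - [6, 0, 0, 0, 0, 0, 255]
    - [6, 0, 0, 0, 0, 0, 255]
    - [0, 0, 0, 0, 0, 0, 255]

```text
clock: 5.05
tcp_pos: [0.5661, 0.2034, 0.0245]
orientation: [2.432, 1.96, -0.058]
contact_force: [-0.4, 1.3, 1.4]
grip_width: 0.0268
```

play_rows:
  increments:
    - [0, 0, 0, 0, 0, 0, 0]
    - [0, 0, 0, 0, 0, 0, 0]
    - [0, 0, 0, 0, 0, 0, 0]
    - [0, 0, 0, 0, 0, 0, 0]
    - [0, 0, 0, 0, 0, 0, 0]

```text
clock: 5.55
tcp_pos: [0.5671, 0.2084, 0.0241]
orientation: [2.431, 1.964, -0.051]
contact_force: [0.0, -0.4, -0.0]
grip_width: 0.0855
```

```bash
python3 plan.py .566 .204 .18 -.193
```

```text
clk 5.55 pos [0.5671 0.2084 0.0241] yang -0.212 F [ 0.  -0.4 -0. ] w 0.0855
4 rows; total world mm [ -1.1  -4.4 155.9] turn [-0.009  0.035 -0.018]
[-3, 0, -39, -0.0, 0.01, -0.0]
[-2, 0, -39, -0.0, 0.01, -0.0]
[-2, 0, -39, -0.0, 0.01, -0.0]
[-1, 0, -39, -0.0, 0.01, -0.0]
```

play_rows:
  increments:
    - [0, 0, -30, 0, 0.01, 0, 0]
    - [0, 0, -40, 0, 0.01, 0, 0]
    - [0, 0, -45, 0, 0.01, 0, 0]
    - [0, 0, -45, 0, 0, 0, 0]
    - [0, 0, 0, 0, 0, 0, 0]

```text
clock: 6.05
tcp_pos: [0.5683, 0.2121, 0.188]
orientation: [-2.439, -1.973, 0.018]
contact_force: [0.7, 0.2, 0.9]
grip_width: 0.0854
```

```bash
python3 plan.py .604 -.195 .18 -.177;python3 - <<'E'
from h import *
from bench import grab_frame
for n in("side","top"):
    f=grab_frame(n);np.savez(n+"4.npz",**f)
im=load("side4")["color"][140:260,230:360];cv2.imwrite("pics/4.png",cv2.convertScaleAbs(cv2.resize(im,(650,600),interpolation=cv2.INTER_CUBIC),alpha=1.6))
E
```

```text
clk 6.05 pos [0.5683 0.2121 0.188 ] yang -0.210 F [0.7 0.2 0.9] w 0.0854
10 rows; total world mm [  35.7 -407.1   -8. ] turn [-0.011  0.006 -0.033]
[-39, 12, 1, -0.0, 0.0, -0.0]
[-39, 12, 1, -0.0, 0.0, -0.0]
[-39, 12, 1, -0.0, 0.0, -0.0]
[-39, 12, 1, -0.0, 0.0, -0.0]
[-39, 11, 1, -0.0, 0.0, -0.0]
[-39, 11, 1, -0.0, 0.0, -0.0]
[-39, 11, 1, -0.0, 0.0, -0.0]
[-39, 11, 1, -0.0, 0.0, -0.0]
[-39, 11, 1, -0.0, 0.0, -0.0]
[-39, 11, 1, -0.0, 0.0, -0.0]
```

View pics/4.png

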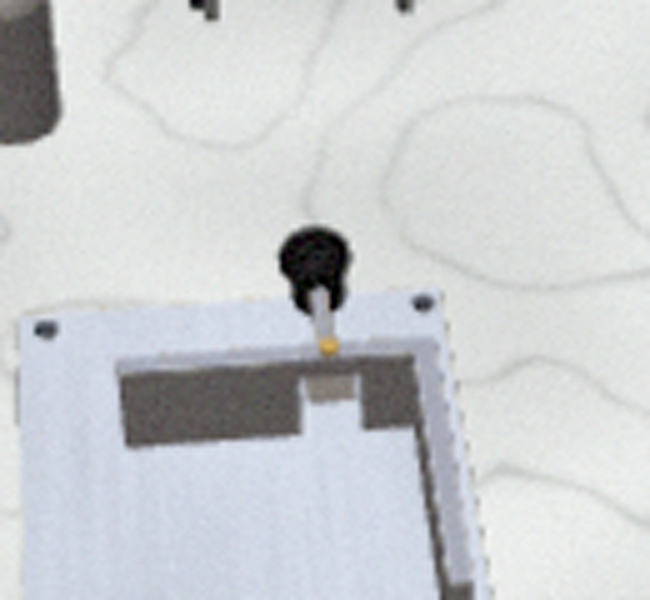

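The knob is out and the pusher has withdrawn into the window. On to the tin.

play_rows:
  increments:
    - [-39, 12, 0, 0, 0, 0, 0]
    - [-39, 12, 0, 0, 0, 0, 0]
    - [-39, 12, 0, 0, 0, 0, 0]
    - [-39, 12, 0, 0, 0, -0.01, 0]
    - [-39, 11, 0, 0, 0, -0.01, 0]

```text
clock: 6.65
tcp_pos: [0.5784, 0.0126, 0.1743]
orientation: [-2.391, -2.013, 0.047]
contact_force: [1.2, -0.2, 0.9]
grip_width: 0.0853
```

```bash
python3 plan.py .604 -.195 .18 -.177
```

```text
clk 6.65 pos [0.5784 0.0126 0.1743] yang -0.172 F [ 1.2 -0.2  0.9] w 0.0853
5 rows; total world mm [  25.6 -207.6    5.7] turn [-0.031  0.013  0.006]
[-40, 12, -1, -0.01, 0.0, 0.0]
[-40, 12, -1, -0.01, 0.0, 0.0]
[-40, 12, -1, -0.01, 0.0, 0.0]
[-40, 12, -1, -0.01, 0.0, 0.0]
[-40, 12, -1, -0.01, 0.0, 0.0]
```

play_rows:
  increments:
    - [-40, 12, -2, -0.01, 0, 0, 0]
    - [-40, 12, -2, -0.01, 0, 0, 0]
    - [-40, 12, -2, -0.01, 0, 0, 0]
    - [-38, 12, -2, 0, 0, 0, 0]
    - [-25, 8, 0, 0, 0, 0, 0]

```text
clock: 7.15
tcp_pos: [0.5962, -0.1856, 0.1737]
orientation: [-2.402, -2.021, 0.037]
contact_force: [-0.7, 0.2, 0.4]
grip_width: 0.0854
```

play_rows:
  increments:
    - [0, 0, 0, 0, 0, 0, 0]
    - [0, 0, 0, 0, 0, 0, 0]

```text
clock: 7.35
tcp_pos: [0.5934, -0.1903, 0.1701]
orientation: [-2.408, -2.01, 0.046]
contact_force: [-0.2, 0.7, -0.1]
grip_width: 0.0853
```

```bash
python3 plan.py .604 -.195 .12 -.177;python3 - <<'E'
from h import *
from bench import grab_frame
c=[]
for n,(u,v) in(("side",(365,290)),("top",(380,230))):
    f=grab_frame(n);np.savez(n+"5.npz",**f)
    im=f["color"][v-70:v+60,u-65:u+65];c.append(cv2.convertScaleAbs(cv2.resize(im,(400,400)),alpha=1.5))
cv2.imwrite("pics/5.png",np.hstack(c))
E
```

```text
clk 7.35 pos [ 0.5934 -0.1903  0.1701] yang -0.180 F [-0.2  0.7 -0.1] w 0.0853
2 rows; total world mm [ 10.6  -4.7 -50.1] turn [-0.022  0.019 -0.003]
[-1, 6, 25, -0.01, 0.01, -0.0]
[-1, 6, 25, -0.01, 0.01, -0.0]
```

View pics/5.png

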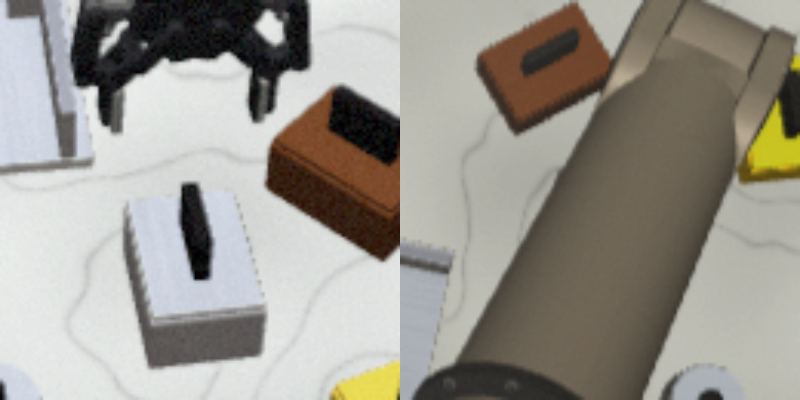

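play_rows:
  increments:
    - [-2, 6, 25, -0.01, 0.01, 0, 0]
    - [-2, 5, 25, -0.01, 0.01, 0, 0]
    - [0, 0, 0, 0, 0, 0, 0]
    - [0, 0, 0, 0, 0, 0, 0]

```text
clock: 7.85
tcp_pos: [0.6043, -0.1881, 0.1185]
orientation: [-2.396, -2.023, -0.003]
contact_force: [0.3, -0.1, 0.2]
grip_width: 0.0851
```

```bash
python3 plan.py .604 -.195 .065 -.177;python3 - <<'E'
from h import *
from bench import grab_frame
c=[]
for n,(u,v) in(("side",(365,290)),):
    f=grab_frame(n);np.savez(n+"6.npz",**f)
    im=f["color"][v-70:v+60,u-65:u+65];c.append(cv2.convertScaleAbs(cv2.resize(im,(600,600)),alpha=1.7))
cv2.imwrite("pics/6.png",np.hstack(c))
E
```

```text
clk 7.85 pos [ 0.6043 -0.1881  0.1185] yang -0.168 F [ 0.3 -0.1  0.2] w 0.0851
2 rows; total world mm [ -0.3  -6.9 -53.5] turn [-0.003 -0.005  0.009]
[-4, 0, 27, -0.0, -0.0, 0.0]
[-4, 0, 27, -0.0, -0.0, 0.0]
```

View pics/6.png

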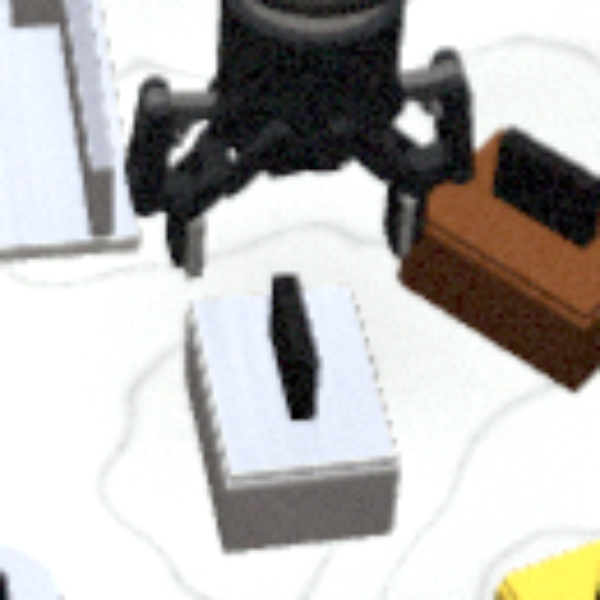

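Run:
```python
from h import *
f=load("top0")
for a in((498,150),(612,80),(450,70)):
    print(onz(f,(a[0]/3.6+215,a[1]/3.6+160),.03).round(3))
```

```text
[[ 0.695 -0.11   0.03 ]]
[[ 0.755 -0.204  0.03 ]]
[[ 0.763 -0.071  0.03 ]]
```

play_rows:
  increments:
    - [-5, 0, 22, 0, 0, 0, 0]
    - [-3, 0, 22, 0, 0, 0.01, 0]
    - [0, 0, 0, 0, 0, 0, 0]
    - [0, 0, 0, 0, 0, 0, 0]

```text
clock: 8.3
tcp_pos: [0.6066, -0.193, 0.079]
orientation: [-2.405, -2.02, -0.011]
contact_force: [0.7, 0.5, 1.3]
grip_width: 0.0853
```

```bash
python3 plan.py .604 -.195 .065 -.177
```

```text
clk 8.30 pos [ 0.6066 -0.193   0.079 ] yang -0.173 F [0.7 0.5 1.3] w 0.0853
1 rows; total world mm [ -2.6  -2.  -14. ] turn [ 0.004 -0.006  0.004]
[-3, -2, 14, 0.0, -0.01, 0.0]
```

play_rows:
  increments:
    - [-3, -2, 13, 0, 0, 0, 0]
    - [0, 0, 0, 0, 0, 0, 0]
    - [0, 0, 0, 0, 0, 0, 100]
    - [0, 0, 0, 0, 0, 0, 255]
    - [0, 0, 0, 0, 0, 0, 255]
  force: 60

```text
clock: 8.8
tcp_pos: [0.6063, -0.1954, 0.069]
orientation: [2.401, 2.021, 0.017]
contact_force: [-0.5, -0.0, -0.1]
grip_width: 0.0439
```

play_rows:
  increments:
    - [0, 0, 0, 0, 0, 0, 255]
    - [0, 0, 0, 0, 0, 0, 255]
    - [0, 0, 0, 0, 0, 0, 255]
    - [0, 0, 0, 0, 0, 0, 255]

```text
clock: 9.2
tcp_pos: [0.6066, -0.1955, 0.0695]
orientation: [2.401, 2.02, 0.017]
contact_force: [0.0, -0.3, -0.2]
grip_width: 0.011
```

```bash
python3 plan.py .604 -.195 .13 -.193
```

```text
clk 9.20 pos [ 0.6066 -0.1955  0.0695] yang -0.172 F [ 0.  -0.3 -0.2] w 0.0110
2 rows; total world mm [-2.6  0.5 60.5] turn [ 0.01  -0.006  0.021]
[0, -1, -30, 0.0, -0.0, 0.01]
[0, -1, -30, 0.0, -0.0, 0.01]
```

play_rows:
  increments:
    - [0, 0, -20, 0, 0, 0, 255]
    - [0, 0, -30, 0, 0, 0, 255]
    - [0, 0, -30, 0, 0, 0, 255]
    - [0, 0, -20, 0, 0, 0, 255]
    - [0, 0, 0, 0, 0, 0, 255]

```text
clock: 9.7
tcp_pos: [0.6007, -0.194, 0.1668]
orientation: [-2.398, -2.018, -0.005]
contact_force: [1.6, -1.2, -5.0]
grip_width: 0.0111
```

```bash
python3 plan.py .5138 .0432 .165 -.193 30;python3 - <<'E'
from h import *
from bench import grab_frame
f=grab_frame("side");np.savez("side7.npz",**f)
cv2.imwrite("pics/7.png",cv2.convertScaleAbs(cv2.resize(f["color"][150:400,220:480],(624,600)),alpha=1.6))
E
```

```text
clk 9.70 pos [ 0.6007 -0.194   0.1668] yang -0.172 F [ 1.6 -1.2 -5. ] w 0.0111
8 rows; total world mm [-86.9 237.2  -1.8] turn [-0.003 -0.007  0.021]
[27, -16, 0, -0.0, -0.0, 0.0]
[27, -16, 0, -0.0, -0.0, 0.0]
[27, -16, 0, -0.0, -0.0, 0.0]
[27, -16, 0, -0.0, -0.0, 0.0]
[27, -16, 0, -0.0, -0.0, 0.0]
[27, -16, 0, -0.0, -0.0, 0.0]
[27, -16, 0, -0.0, -0.0, 0.0]
[27, -16, 0, -0.0, -0.0, 0.0]
```

View pics/7.png

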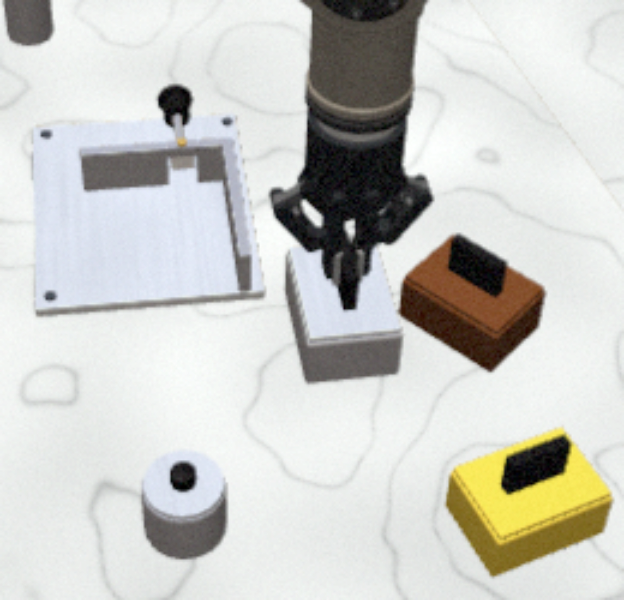

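The tin is lifted level, and the wrist reads about 5 N of weight. I'll carry it to the station.

play_rows:
  increments:
    - [20, -12, 0, 0, 0, 0, 255]
    - [27, -16, 0, 0, 0, 0.01, 255]
    - [27, -16, 0, 0, 0, 0, 255]
    - [27, -16, 0, 0, 0, 0.01, 255]
    - [27, -16, 0, 0, 0, 0, 255]

```text
clock: 10.25
tcp_pos: [0.5409, -0.0545, 0.1569]
orientation: [-2.422, -1.979, 0.018]
contact_force: [0.5, -0.5, -4.0]
grip_width: 0.0105
```

```bash
python3 plan.py .5138 .0432 .165 -.193 30
```

```text
clk 10.25 pos [ 0.5409 -0.0545  0.1569] yang -0.201 F [ 0.5 -0.5 -4. ] w 0.0105
4 rows; total world mm [-27.1  97.7   8.1] turn [-0.018 -0.    -0.008]
[23, -12, -2, -0.0, -0.0, -0.0]
[23, -11, -2, -0.0, -0.0, -0.0]
[23, -11, -2, -0.0, -0.0, -0.0]
[23, -11, -2, -0.0, -0.0, -0.0]
```

play_rows:
  increments:
    - [23, -12, -2, -0.01, 0, 0, 255]
    - [23, -11, -2, 0, 0, 0, 255]
    - [20, -9, -2, 0, 0, 0, 255]
    - [10, -5, 0, 0, 0, 0, 255]
    - [0, 0, 0, 0, 0, 0, 255]

```text
clock: 10.75
tcp_pos: [0.5099, 0.036, 0.1542]
orientation: [-2.412, -1.987, 0.029]
contact_force: [0.2, 0.3, -5.7]
grip_width: 0.0109
```

play_rows:
  increments:
    - [0, 0, 0, 0, 0, 0, 255]
    - [0, 0, 0, 0, 0, 0, 255]

```text
clock: 10.95
tcp_pos: [0.5095, 0.0339, 0.153]
orientation: [-2.414, -1.986, 0.033]
contact_force: [0.4, -0.4, -5.4]
grip_width: 0.0112
```

```bash
python3 plan.py .5138 .0432 .1 -.193 30;python3 - <<'E'
from h import *
from bench import grab_frame
c=[]
for n,(u,v) in(("side",(280,220)),("top",(290,260))):
    f=grab_frame(n);np.savez(n+"8.npz",**f)
    c.append(cv2.convertScaleAbs(cv2.resize(f["color"][v-75:v+75,u-75:u+75],(400,400)),alpha=1.6))
cv2.imwrite("pics/8.png",np.hstack(c))
E
```

```text
clk 10.95 pos [0.5095 0.0339 0.153 ] yang -0.194 F [ 0.4 -0.4 -5.4] w 0.0112
2 rows; total world mm [  4.3   9.3 -53. ] turn [-0.025  0.007 -0.001]
[5, 2, 26, -0.01, 0.0, -0.0]
[5, 2, 26, -0.01, 0.0, -0.0]
```

View pics/8.png

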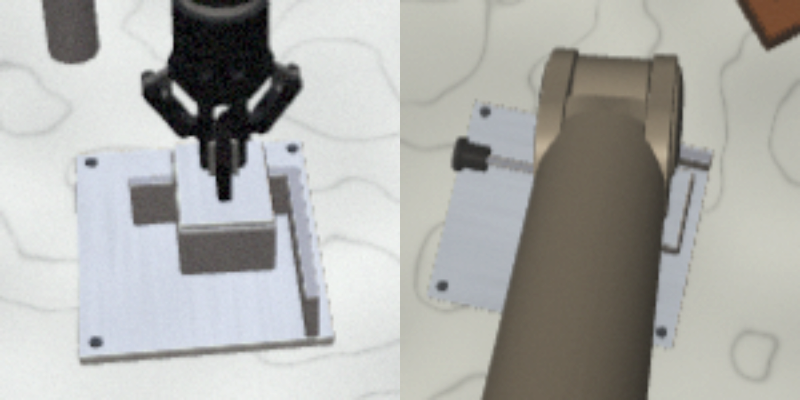

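play_rows:
  increments:
    - [3, 1, 22, -0.02, 0, 0, 255]
    - [2, 1, 20, -0.01, 0, 0, 255]
    - [0, 0, 8, 0, 0, 0, 255]
    - [0, 0, 0, 0, 0, 0, 255]
    - [0, 0, 0, 0, 0, 0, 255]

```text
clock: 11.55
tcp_pos: [0.5148, 0.0337, 0.1034]
orientation: [2.425, 1.979, 0.002]
contact_force: [0.1, -0.3, -5.0]
grip_width: 0.0112
```

```bash
python3 plan.py .5138 .0432 .084 -.193 30
```

```text
clk 11.55 pos [0.5148 0.0337 0.1034] yang -0.202 F [ 0.1 -0.3 -5. ] w 0.0112
1 rows; total world mm [ -1.    9.5 -19.4] turn [ 0.01   0.006 -0.009]
[9, -3, 19, 0.01, 0.01, -0.01]
```

play_rows:
  increments:
    - [4, -1, 9, 0.01, 0, -0.01, 255]
    - [3, 0, 7, 0, 0, 0, 255]
    - [0, 0, 0, 0, 0, 0, 255]
    - [0, 0, 0, 0, 0, 0, 255]

```text
clock: 11.95
tcp_pos: [0.5171, 0.0413, 0.0878]
orientation: [2.42, 1.997, -0.004]
contact_force: [-0.3, 0.5, -5.0]
grip_width: 0.0112
```

```bash
python3 plan.py .5138 .0432 .084 -.193 30
python3 - <<'E'
from h import *
from bench import grab_frame
f=grab_frame("side");np.savez("side9.npz",**f)
cv2.imwrite("pics/9.png",cv2.convertScaleAbs(cv2.resize(f["color"][150:290,210:350],(600,600),interpolation=cv2.INTER_CUBIC),alpha=1.6))
E
```

```text
clk 11.95 pos [0.5171 0.0413 0.0878] yang -0.191 F [-0.3  0.5 -5. ] w 0.0112
1 rows; total world mm [-3.3  1.9 -3.8] turn [0.002 0.005 0.002]
[1, -4, 4, 0.0, 0.0, 0.0]
```

View pics/9.png

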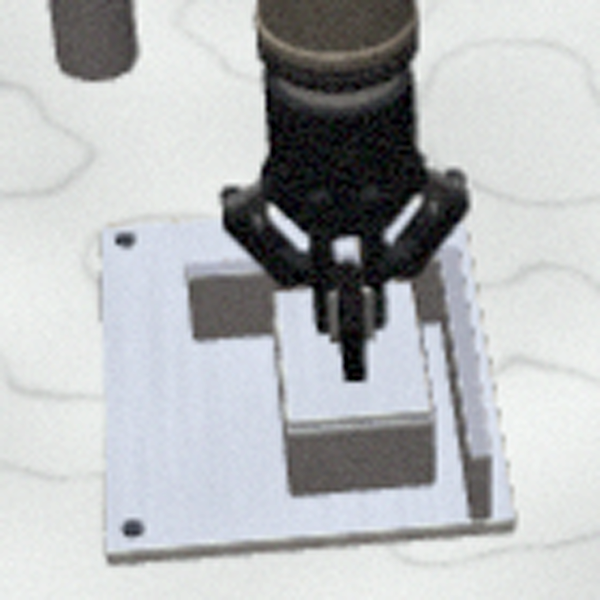

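play_rows:
  increments:
    - [0, 0, 5, 0, 0, 0, 255]
    - [0, 0, 2, 0, 0, 0, 255]
    - [0, 0, 0, 0, 0, 0, 255]

```text
clock: 12.3
tcp_pos: [0.5184, 0.0415, 0.0817]
orientation: [2.42, 1.996, 0.0]
contact_force: [-0.5, 0.3, -1.9]
grip_width: 0.011
```

play_rows:
  increments:
    - [0, 0, 2, 0, 0, 0, 255]
    - [0, 0, 0, 0, 0, 0, 255]

```text
clock: 12.5
tcp_pos: [0.52, 0.0415, 0.0819]
orientation: [2.42, 1.994, 0.006]
contact_force: [-0.6, -0.3, -5.3]
grip_width: 0.0107
```

play_rows:
  increments:
    - [5, 2, 1, 0, 0, 0, 255]
    - [5, 2, 0, 0, 0, 0, 255]
    - [4, 2, 0, 0, 0, 0, 255]
    - [3, 1, 0, 0, 0, 0, 255]
    - [0, 0, 0, 0, 0, 0, 255]

```text
clock: 13.0
tcp_pos: [0.532, 0.058, 0.0814]
orientation: [2.42, 1.994, 0.008]
contact_force: [0.2, -0.3, 1.0]
grip_width: 0.0108
```

```bash
python3 plan.py .5383 .0638 .081 -.193 30
python3 - <<'E'
from h import *
from bench import grab_frame
f=grab_frame("side");np.savez("side10.npz",**f)
cv2.imwrite("pics/10.png",cv2.convertScaleAbs(cv2.resize(f["color"][150:290,210:350],(600,600),interpolation=cv2.INTER_CUBIC),alpha=1.6))
E
```

```text
clk 13.00 pos [0.532  0.058  0.0814] yang -0.193 F [ 0.2 -0.3  1. ] w 0.0108
1 rows; total world mm [ 6.3  5.8 -0.4] turn [0.008 0.    0.   ]
[7, 5, 0, 0.01, 0.0, 0.0]
```

View pics/10.png

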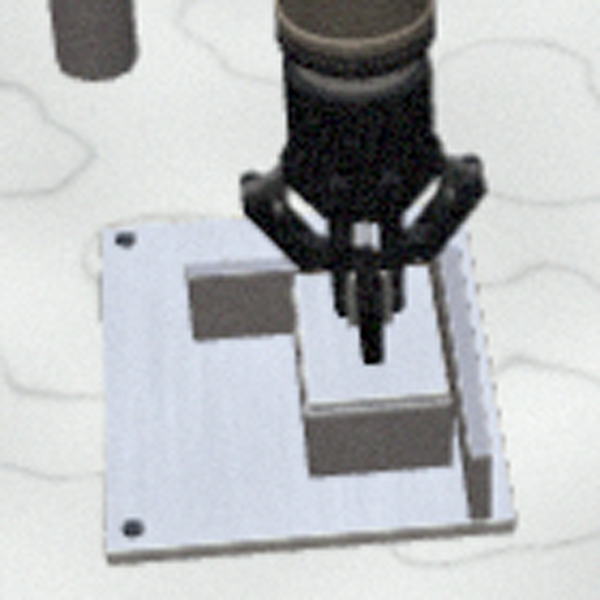

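The tin is flat on the deck, close to both fences. I'll creep in with small steps.

play_rows:
  increments:
    - [2, 1.5, 0, 0, 0, 0, 255]
    - [2, 1.5, 0, 0, 0, 0, 255]
    - [0, 0, 0, 0, 0, 0, 255]

```text
clock: 13.35
tcp_pos: [0.5357, 0.0613, 0.0815]
orientation: [2.42, 1.993, 0.007]
contact_force: [1.0, -0.1, 0.9]
grip_width: 0.0111
```

play_rows:
  increments:
    - [2, 1, 0, 0, 0, 0, 255]
    - [0, 0, 0, 0, 0, 0, 255]

```text
clock: 13.55
tcp_pos: [0.5372, 0.0631, 0.0815]
orientation: [2.42, 1.993, 0.007]
contact_force: [0.5, 0.6, -0.6]
grip_width: 0.0108
```

play_rows:
  increments:
    - [2, 1, 0, 0, 0, 0, 255]
    - [0, 0, 0, 0, 0, 0, 255]

```text
clock: 13.75
tcp_pos: [0.538, 0.0648, 0.0814]
orientation: [2.423, 1.992, 0.006]
contact_force: [0.6, 0.6, 0.7]
grip_width: 0.0106
```

play_rows:
  increments:
    - [2, 1, 0, 0, 0, 0, 255]
    - [0, 0, 0, 0, 0, 0, 255]

```text
clock: 13.95
tcp_pos: [0.5382, 0.0655, 0.0814]
orientation: [2.425, 1.99, 0.002]
contact_force: [-1.4, 0.2, 0.2]
grip_width: 0.0107
```

play_rows:
  increments:
    - [2, 1, 0, 0, 0, 0, 255]
    - [0, 0, 0, 0, 0, 0, 255]

```text
clock: 14.15
tcp_pos: [0.5382, 0.0655, 0.0815]
orientation: [2.427, 1.988, -0.002]
contact_force: [-0.9, 1.1, 0.9]
grip_width: 0.0111
```

```bash
python3 plan.py .5383 .0638 .081 -.193 30
```

```text
clk 14.15 pos [0.5382 0.0655 0.0815] yang -0.198 F [-0.9  1.1  0.9] w 0.0111
1 rows; total world mm [ 0.1 -1.7 -0.5] turn [ 0.002  0.004 -0.005]
[-2, 0, 1, 0.0, 0.0, -0.01]
```

play_rows:
  increments:
    - [4, 4, 0, 0, 0, 0, 255]

```text
clock: 14.25
tcp_pos: [0.5384, 0.0655, 0.0814]
orientation: [-2.432, -1.988, 0.017]
contact_force: [-28.5, -14.7, 35.2]
grip_width: 0.0108
```

play_rows:
  increments:
    - [6, 6, 0, 0, 0, 0, 255]

```text
clock: 14.35
tcp_pos: [0.5382, 0.0655, 0.0813]
orientation: [-2.429, -1.98, 0.039]
contact_force: [-33.1, -16.5, 40.8]
grip_width: 0.0109
```

play_rows:
  increments:
    - [6, 6, 0, 0, 0, 0, 255]

```text
clock: 14.45
tcp_pos: [0.5382, 0.0653, 0.0815]
orientation: [-2.426, -1.973, 0.061]
contact_force: [-28.8, -11.8, 39.0]
grip_width: 0.0111
```

```bash
python3 plan.py .5383 .0638 .081 -.193 30;python3 plan.py .5383 .0638 .081 -.193 30
```

```text
clk 14.45 pos [0.5382 0.0653 0.0815] yang -0.206 F [-28.8 -11.8  39. ] w 0.0111
1 rows; total world mm [ 0.1 -1.5 -0.5] turn [-0.036  0.021 -0.012]
[-1, 0, 1, -0.04, 0.02, -0.01]
clk 14.45 pos [0.5382 0.0653 0.0815] yang -0.206 F [-28.8 -11.8  39. ] w 0.0111
1 rows; total world mm [ 0.1 -1.5 -0.5] turn [-0.036  0.021 -0.012]
[-1, 0, 1, -0.04, 0.02, -0.01]
```

Those presses reached about 30 N and tilted the tool by 0.04 rad. I'll back off and level it before pressing more gently.

play_rows:
  increments:
    - [-1.5, -1.5, -0.5, -0.036, 0.021, 0, 255]
    - [0, 0, 0, 0, 0, 0, 255]
    - [0, 0, 0, 0, 0, 0, 255]

```text
clock: 14.75
tcp_pos: [0.5347, 0.0632, 0.0813]
orientation: [-2.437, -1.982, 0.005]
contact_force: [-0.0, -0.1, -2.6]
grip_width: 0.0109
```

```bash
python3 plan.py .5383 .0638 .081 -.193 30
python3 - <<'E'
from h import *
from bench import grab_frame
f=grab_frame("side");np.savez("side11.npz",**f)
cv2.imwrite("pics/11.png",cv2.convertScaleAbs(cv2.resize(f["color"][170:270,240:340],(600,600),interpolation=cv2.INTER_CUBIC),alpha=1.6))
E
```

```text
clk 14.75 pos [0.5347 0.0632 0.0813] yang -0.205 F [-0.  -0.1 -2.6] w 0.0109
1 rows; total world mm [ 3.6  0.6 -0.3] turn [-0.002  0.002 -0.012]
[1, 3, 0, -0.0, 0.0, -0.01]
```

View pics/11.png

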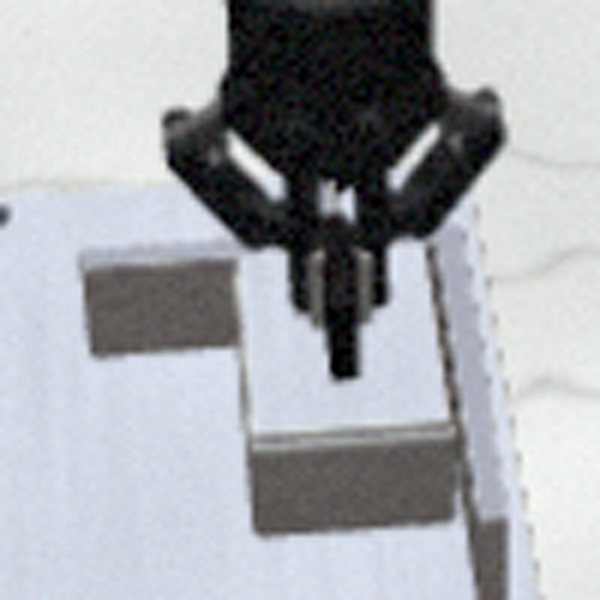

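play_rows:
  increments:
    - [1, 2, 0, 0, 0, 0, 255]
    - [1, 1, 0, 0, 0, 0, 255]
    - [1, 1, 0, 0, 0, 0, 255]

```text
clock: 15.1
tcp_pos: [0.5381, 0.0655, 0.0812]
orientation: [-2.432, -1.983, 0.014]
contact_force: [-9.7, -5.2, 9.7]
grip_width: 0.0112
```

play_rows:
  increments:
    - [1, 1, 0, 0, 0, 0, 255]

```text
clock: 15.2
tcp_pos: [0.5382, 0.0655, 0.0813]
orientation: [-2.431, -1.982, 0.019]
contact_force: [-8.3, -4.3, 7.8]
grip_width: 0.0108
```

play_rows:
  increments:
    - [1.5, 1, 0, 0, 0, 0, 255]

```text
clock: 15.3
tcp_pos: [0.5381, 0.0654, 0.0814]
orientation: [-2.43, -1.981, 0.025]
contact_force: [-8.2, -5.2, 9.2]
grip_width: 0.0108
```

```bash
python3 plan.py .5383 .0638 .081 -.193 30
```

```text
clk 15.30 pos [0.5381 0.0654 0.0814] yang -0.203 F [-8.2 -5.2  9.2] w 0.0108
1 rows; total world mm [ 0.2 -1.6 -0.4] turn [-0.014  0.008 -0.01 ]
[-2, 0, 0, -0.01, 0.01, -0.01]
```

play_rows:
  increments:
    - [2, 1.5, 0, -0.015, 0.01, 0, 255]

```text
clock: 15.4
tcp_pos: [0.5382, 0.0656, 0.0812]
orientation: [-2.433, -1.984, 0.005]
contact_force: [-9.7, -5.1, 5.8]
grip_width: 0.011
```

```bash
python3 - <<'E'
from h import *
from bench import grab_frame,r
import subprocess
for i in range(6):
    f=grab_frame("top" if i==0 else "side");o=r.get_obs();F=o["contact_force"];a=.2
    print(round(o["clock"],2),o["tcp_pos"].round(4),o["orientation"].round(3),F.round(1),"on fences",round(-(F[0]*np.cos(a)-F[1]*np.sin(a)),1),round(-(F[0]*np.sin(a)+F[1]*np.cos(a)),1),o["grip_width"].round(4))
    if i==0: np.savez("top12.npz",**f)
np.savez("side12.npz",**f)
cv2.imwrite("pics/12.png",cv2.convertScaleAbs(cv2.resize(f["color"][170:270,240:340],(600,600),interpolation=cv2.INTER_CUBIC),alpha=1.6))
E
python3 plan.py .5383 .0638 .081 -.203 30
```

```text
clk 15.45 pos [0.5382 0.0655 0.0812] yang -0.203 F [-7.8 -4.5  6.7] w 0.0112
1 rows; total world mm [ 0.1 -1.7 -0.2] turn [-0.003  0.001 -0.   ]
[-2, 0, 0, -0.0, 0.0, -0.0]Traceback (most recent call last):
  File "<stdin>", line 6, in <module>
AttributeError: 'float' object has no attribute 'round'
```

Run:
```python
from h import *
from bench import grab_frame,r
for i in range(8):
    f=grab_frame("top" if i==0 else "side");o=r.get_obs();F=o["contact_force"];a=.2
    print(round(o["clock"],2),o["tcp_pos"].round(4),o["orientation"].round(3),F.round(1),"on fences",round(-(F[0]*np.cos(a)-F[1]*np.sin(a)),1),round(-(F[0]*np.sin(a)+F[1]*np.cos(a)),1),np.abs(o["qvel"]).max().round(4))
    if i==0: np.savez("top12.npz",**f)
np.savez("side12.npz",**f)
cv2.imwrite("pics/12.png",cv2.convertScaleAbs(cv2.resize(f["color"][170:270,240:340],(600,600),interpolation=cv2.INTER_CUBIC),alpha=1.6))
```

```text
15.5 [0.5382 0.0656 0.0812] [-2.434 -1.983  0.004] [-8.3 -5.   6. ] on fences 7.2 6.6 0.0117
15.55 [0.5381 0.0655 0.0812] [-2.434 -1.983  0.005] [-8.3 -4.8  6.3] on fences 7.2 6.3 0.0047
15.6 [0.5381 0.0655 0.0812] [-2.434 -1.983  0.005] [-8.8 -5.6  6.6] on fences 7.5 7.2 0.0037
15.65 [0.5381 0.0655 0.0812] [-2.434 -1.983  0.005] [-8.9 -5.7  7.3] on fences 7.6 7.4 0.0016
15.7 [0.5381 0.0655 0.0812] [-2.434 -1.983  0.005] [-9.4 -4.6  8.8] on fences 8.3 6.4 0.0028
15.75 [0.5381 0.0655 0.0812] [-2.434 -1.983  0.005] [-7.8 -4.2  6.3] on fences 6.8 5.7 0.0015
15.8 [0.5381 0.0655 0.0812] [-2.434 -1.983  0.005] [-10.   -5.9   8.1] on fences 8.6 7.8 0.0016
15.85 [0.5381 0.0655 0.0812] [-2.434 -1.983  0.005] [-8.8 -5.5  7.2] on fences 7.5 7.2 0.0019
```

View pics/12.png

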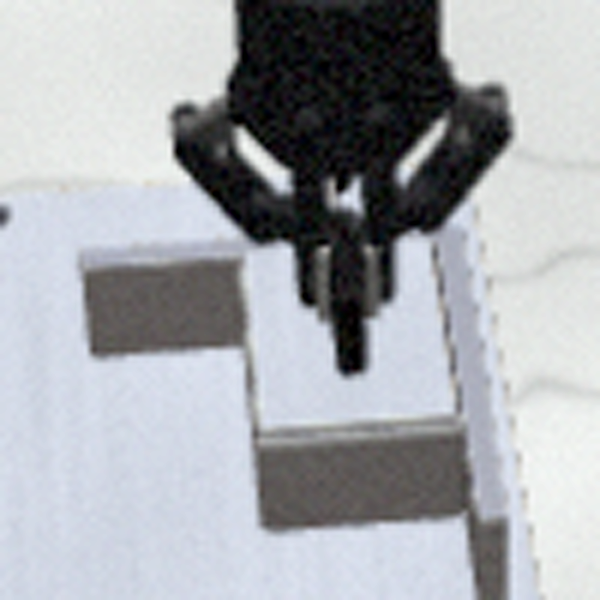

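Run:
```python
from h import *
f=load("side12")
for p in((.4951,.0774,-.193),(.4947,.0760,-.199)):
    c,s=np.cos(p[2]),np.sin(p[2]);R=np.array([[c,-s],[s,c]])
    for a,z in(((264,528),.012),((467,513),.012),((258,433),.062),((462,424),.062)):
        q=onz(f,((a[0]+.5)/6-.5+240,(a[1]+.5)/6-.5+170),z)[0];print(a,(R.T@(q[:2]-p[:2])*1e3).round(1))
f=load("top12");cv2.imwrite("pics/13.png",cv2.convertScaleAbs(cv2.resize(f["color"][190:330,210:350],(600,600),interpolation=cv2.INTER_CUBIC),alpha=1.5))
```

```text
(264, 528) [  5.  -53.7]
(467, 513) [ 85.1 -54.9]
(258, 433) [  4.9 -52. ]
(462, 424) [ 83.1 -56.3]
(264, 528) [  5.4 -52.2]
(467, 513) [ 85.5 -52.9]
(258, 433) [  5.3 -50.6]
(462, 424) [ 83.6 -54.4]
```

View pics/13.png

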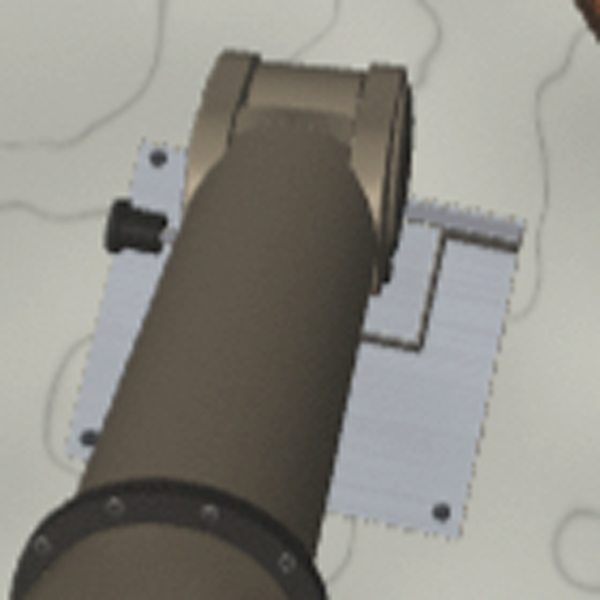

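Run:
```python
from h import *
p=(.4951,.0774,-.196);c,s=np.cos(p[2]),np.sin(p[2]);R=np.array([[c,-s],[s,c]])
def st(f,a,z,S,u,v):
    q=onz(f,((a[0]+.5)/S-.5+u,(a[1]+.5)/S-.5+v),z)[0];return (R.T@(q[:2]-p[:2])*1e3).round(1)
ft=load("top12");S=600/140
print("top: tin bottom near corner",st(ft,(420,349),.012,S,210,190),"body top near corner",st(ft,(424,336),.062,S,210,190),"tin far -y corner top",st(ft,(446,232),.062,S,210,190))
print("deck right edge",[st(ft,a,.012,S,210,190) for a in((460,536),(490,385),(513,260))],"left edge",[st(ft,a,.012,S,210,190) for a in((140,142),(68,458))], "knob outer flange",st(ft,(108,228),.04,S,210,190))
fs=load("side12");fs0=load("side0")
print("side: deck front edge",[st(fs0,a,.012,3.5,220,180) for a in((54,347),(220,333),(384,322))],"fence end top",[st(fs0,a,.062,3.5,220,180) for a in((350,267),(366,264))],"side fence",[st(fs0,a,.062,3.5,220,180) for a in((119,123),(326,110))])
```

```text
top: tin bottom near corner [  7.4 -55. ] body top near corner [ 10.8 -58.3] tin far -y corner top [ 80.8 -58.3]
deck right edge [array([-108.9, -106.6]), array([  -6.9, -106. ]), array([  79.6, -104.3])] left edge [array([108.4, 163. ]), array([-111. ,  159.5])] knob outer flange [ 41.8 164. ]
side: deck front edge [array([-109.3, -108.8]), array([  -1.4, -108.9]), array([ 106.5, -111.5])] fence end top [array([  84.5, -107.8]), array([  95. , -106.2])] side fence [array([-57.3,  49.9]), array([85.5, 47.1])]
```

Tin edges measure 5 to 85 mm in station x. Its -y edge lies 51 mm inside the deck edge, against an expected 50. Both contact forces hold steady at about 7 N, the tool is level and the knob is still out, so I'm handing in.

Run:
```python
from bench import r
o=r.get_obs();print(o["clock"],o["contact_force"],o["grip_width"]);print(r.hand_in())
```

```text
15.85 [-8.75861358 -5.54377572  7.17214966] 0.010728487985573519
the job is handed in; nothing more can be done
None
```

I pulled the black knob fully out while the corner was still empty, then brought the rectangular tin by its bar grip and pressed it into the corner. I handed the job in at 15.85 s with the tin still held; no verdict comes back.

**What the last checks showed:**
- **Slide:** the knob came out about 29 mm to its hard stop. The side picture showed the pusher back in its window, and the final top view measured the flange still out.
- **Pressing:** about 7 N on each fence, worked out from the wrist force (deck friction not subtracted), and steady over the last 0.35 s. The tool was level to within about 0.003 rad and not moving.
- **Position along the far fence direction:** the tin's edges measured 5 to 85 mm in station x, as they should.
- **Position along the side fence direction:** the top view put the tin's open end 51 mm from the deck edge (50 expected). The side view gave about 55 mm, which would put the tin inside the fence, so I took that as camera error.
- **Squareness:** both corners of the tin's open end measured the same y (-58.3 mm), so it looked square.

**What went less well:** my first pressing steps were too strong, about 30 N, with up to 41 N downward on the deck. They tilted the tool about 0.04 rad. I backed off, levelled it and pressed again gently; the push stayed under the 60 N limit as far as the wrist readings show.

The arm did not go near the round tin, the scraper or the shaker, but I took no final measurement of where they stand.

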